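# Gang-mark three chess blanks with the telescoping gauge

### The arm

A 7-joint arm with a two-finger parallel gripper is mounted at the origin on a cart in front of the work surface, level with it; the furniture and walls round the work are solid. World frame = base frame: x ahead of the robot, y to its left, z up, the work surface at z = 0. Lengths are in m, angles in rad, forces in N, time in s.
With the tool pointing down it reaches from about 0.4 to 0.9 m from the base axis. Payload 5.6 kg.
Tool frame: the origin (TCP) lies where the fingers leave the gripper's body, on its centre line; the fingertips stand 88 mm ahead of it and the grasp point (between the pads) lies 69 mm ahead of it; z points along the fingers, y is the direction in which the jaws open and shut (so a half turn about z gives the same grasp; the last joint's range is limited). The gripper opens to 92 mm and grips with 3 to 60 N. Pads are 20 mm wide; open, the fingers measure 128 mm over their backs; the gripper's body (75 mm by 189 mm) begins 69 mm behind the grasp point.
Start: joints at [1.175, 0.468, -0.012, 1.603, 0.006, 1.071, -0.056], TCP at [0.225, -0.61, 0.303] pointing down, gripper open.
Joint ranges: [-2.53, 2.53], [-0.31, 2.02], [-1.57, 1.55], [0.28, 2.44], [-1.29, 4.43], [0.15, 1.84], [-2.92, 2.92]. Speed limits (rad/s): [2.57, 2.57, 3.14, 3.14, 3.14, 3.14, 3.14].

### API

Orientations are given as [roll, pitch, yaw] about the fixed x, y, z axes, in that order (R = Rz(yaw) Ry(pitch) Rx(roll)).
In Python, from rig import arm, eoat, solver, observe, read_camera, sign_off gives the robot as it stands. Calls block until the motion is done:
- arm.move_pose(position, orientation): joint-space move of the TCP to a pose.
- arm.move_linear(position, orientation=None, feed=0.15, until_force=None): straight line of the TCP; orientation=None keeps the orientation; feed is the mean speed in m/s. With until_force (N) it stops when the force on the tool has changed by that much, and returns True; else False.
- arm.movej(angles): joint-space move.
- eoat.open_jaws() and eoat.grasp(): open the fingers fully, or close them until they stop; the grip force is fixed at half the most.
- arm.pause(seconds).
- solver.solve_ik(position, orientation): joint angles nearest the present ones, or None.
- observe(): the state.
- read_camera(name): name is "side" or "top"; returns a dict with "color" (400x640x3 uint8, red, green, blue), "depth" (400x640 float32, m along the optical axis (not along the pixel's ray), 0 where there is no reading), "fov_y" (degrees; the focal length in pixels is half the picture's height over the tangent of half this angle, whatever the lens; pixels are square), "cx", "cy" (the principal point, pixels), "origin" and "orientation" of the camera in the world. Camera axes: x right, y up, looking along -z (the intrinsics and any distortion apply to the point x, -y, -z); pixel columns grow to the right and rows downward; lengths in m; the calibration is good to about 2 mm. A picture is of the moment at which its call begins.
A pose or a line that the arm cannot do raises arm.IKError and nothing moves.
- sign_off(): hands the job in, once; it reports no verdict.
The state is a dict: "time_s": time; "joint_pos": joint angles; "dq": joint speeds; "joint_efforts": joint torques, N m; "position": TCP position; "tool_rot": TCP orientation; "contact_force": force on the tool from outside, world axes, zero at the start; "ft_torque": the same for the moment, N m; "finger_gap": finger opening in m.
Only numpy, scipy, OpenCV 4.12 (cv2) and the standard library are available. Lean on these libraries where they do the work, as an engineer would, in place of code of your own. Each camera call takes 0.05 s, during which the arm holds its last target. There are 200 camera calls.

### The job

Nudge the three loose wooden blanks on the marking board home, so that all three butt flush and square against the fence, side by side under the crosshead. Then squeeze the lock button into the side of the gauge's black grip head and, keeping it squeezed, draw the telescoping arm out to 70 mm on its scale (the seventh long line after zero at the sleeve's mouth). Finish while still holding the head there with the button in, so that I can pencil along the crosshead (70 lies between two catch holes), and leave the pencil, eraser and tape roll where they are.

Things in the scene. Friction and masses are not known exactly. Their poses are not given: they have to be found in the camera images.
- marking_jig: Marking board fixed on the bench: plywood 12 mm thick, 210 mm wide, with a wooden fence across it (28 mm high, top 40 mm above the bench, 40 mm thick, 210 mm wide). Origin: under the middle of the fence's near face, at bench height; +x into the fence (about away from the robot), y along the fence to the left, z up. The board's top (z = 12 mm) reaches from the face to x = -160 mm.
- gauge_arm (a joint): How far the arm is out, in m, equal to the scale reading: 0 = home; it grows along the jig's -x, to 0.092 at most. Aluminium bar 14 x 12 mm with black lines on top, short each 5 mm, long (full width) each 10 mm, the first long one at 0. About 2 N of friction, no spring. It starts home, held by a catch pin in a side hole of the sleeve; holes at 0, 20, 40, 60 and 80 mm.
- grip_head: Black head on the arm's near end, 34 mm along x, 36 mm along y, 47 to 83 mm above the bench; free above and at both sides. Origin: its middle, 66 mm above the bench, 21 mm behind the marking edge; axes as the jig's. Squeeze it along y from above: button on the left (+y), flat ribbed cheek 18 mm right of the origin. 43 mm wide over the button, 37 mm when pressed.
- button_face (a point): Middle of the lock button's outer face (with the button out), on the head's left (+y) side, 25 mm from the head's origin; it moves with the head. The button is a light metal square 22 x 22 mm.
- lock_button (a joint): How far the lock button is pressed into the head, in m: 0 = out, catch in; 0.006 = fully in. Pressed along the jig's -y against a spring (3 N at first, 9 N fully in). The catch is clear of its hole from about 0.0037 on. Let go, it springs out and the pin drops into the next hole it meets.
- blank_short: Plain square-edged dark wooden blank, 92 mm long (x), 32 mm wide (y), 28 mm high, about 70 g; lies loose on the board (underside 12 mm above the bench). Origin: middle of its underside; +x along its length towards the end that faces the fence.
- blank_mid: The same, 100 mm long.
- blank_long: The same, 108 mm long.
- blank_short_end (a point): Middle of the end face of the short blank that faces the fence (+46 mm along its x, 14 mm above its underside).
- blank_mid_end (a point): The same of the middle blank (+50 mm along its x).
- blank_long_end (a point): The same of the long blank (+54 mm along its x).
- pencil: Wooden pencil 128 mm long (along its y), 7 mm thick, lying on the bench in front of the board; leave it alone. Origin: middle of its underside.
- rubber: Eraser 42 x 21 x 13 mm on the bench in front of the board; leave it alone. Origin: middle of its underside.
- tape_roll: Roll of masking tape, 94 mm across, 25 mm high, lying flat on the bench at the front left; leave it alone. Origin: middle of its underside.
- sleeve_mouth (a point): Top of the mouth of the fixed dark steel sleeve that the arm slides in, where the scale is read: jig x = +45 mm, 70 mm above the bench. The sleeve (26 mm wide, 20 mm high, axis 60 mm above the bench) runs from here 115 mm along the jig's +x on a wooden block.
- marking_edge (a point): Middle of the near lower edge of the steel crosshead (plate 184 mm long along y, 30 mm wide, 43 to 47 mm above the bench) fixed under the grip head on the arm. It is as far from the fence face as the scale reads, and right above the face when home. It passes 3 mm above the blanks.

How it is judged:
By the outcome, as a careful person would: the job done as asked, in the order asked, and still so for the second after the job is handed in, while the arm keeps its last pose, push and grip.
It also fails if it takes over 59 s, if anything falls off the work surface, if the arm or the gripper's body presses on something with over 40 N, if the wrist force passes 120 N, or if a joint passes its speed limit or range.

## Working session

There is one attempt and no reset: what is moved stays moved. The work goes in short steps, each a Python script; the robot and the scene stay as the last script left them, time stands still between calls to the robot, and variables do not carry over. Pictures are saved under pics/ and viewed, about 8 in all and at most 12, crops included, and the job is handed in when it is done.

```bash
ls; mkdir -p pics
python3 - <<'E'
from rig import *
import cv2
for n in("top","side"):
    c=read_camera(n); cv2.imwrite(f"pics/{n}0.png",c["color"][:,:,::-1]); print(n,{k:v for k,v in c.items() if k not in("color","depth")},(c["depth"]>0).mean())
print(observe())
E
```

```text
pics
top {'fov_y': 43.8116276398974, 'cx': 322.58990876628945, 'cy': 212.78578298804285, 'origin': array([ 0.47385615, -0.02306001,  0.96682721]), 'orientation': array([ 0.07776562, -0.00462346, -1.5893343 ])} 0.9958828125
side {'fov_y': 44.10014183449811, 'cx': 324.5860926475507, 'cy': 197.21613648994943, 'origin': array([0.46378871, 0.70490287, 0.74609346]), 'orientation': array([ 8.15259371e-01, -1.02610840e-03, -3.04117334e+00])} 0.996296875
{'time_s': 0.1, 'joint_pos': array([ 1.17497133,  0.46829757, -0.01157887,  1.60351174,  0.00598947,
        1.0714014 , -0.05632061]), 'dq': array([-0.00050039, -0.00277629, -0.00183356, -0.00310477, -0.00018499,
        0.00113133, -0.0006049 ]), 'joint_efforts': array([ 8.36817508e-04, -5.21647704e+01, -1.24479565e-02, -2.44367838e+01,
       -5.68444049e-02,  1.41443682e-02,  9.11863276e-05]), 'position': array([ 0.22441227, -0.60962897,  0.30183818]), 'tool_rot': array([-3.14001312e+00,  1.16295098e-04,  3.52713499e-01]), 'contact_force': array([ 0.18886164, -0.45264435, -0.7206272 ]), 'ft_torque': array([ 0.02202983, -0.00429128,  0.04254514]), 'finger_gap': 0.09181301401353874}
```

View pics/top0.png

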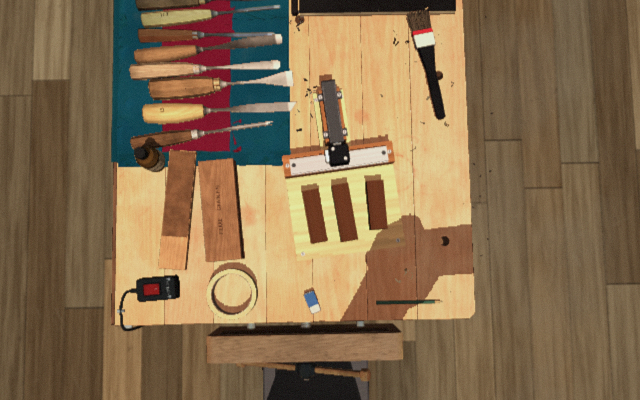

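View pics/side0.png

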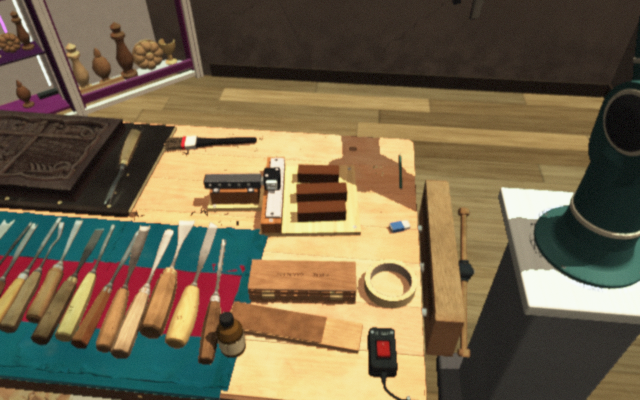

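The top view shows the board at about (285–400, 145–255), with the blanks at (315,215), (344,210) and (376,203). The head is at (339,153), the tape at (232,292), the eraser at (312,300) and the pencil at (408,301). I'll deproject next.

```bash
cat > h.py <<'E'
import numpy as np, cv2
from rig import *
from scipy.spatial.transform import Rotation as R
def cam(n):
    c=read_camera(n); c["f"]=200/np.tan(np.radians(c["fov_y"])/2); c["R"]=R.from_euler("xyz",c["orientation"]).as_matrix(); return c
def cloud(c):
    v,u=np.mgrid[0:400,0:640]; d=c["depth"]
    p=np.stack([(u-c["cx"])/c["f"]*d,-(v-c["cy"])/c["f"]*d,-d],-1)
    return p@c["R"].T+c["origin"]
def onz(c,u,v,z):
    r=c["R"]@np.array([(u-c["cx"])/c["f"],-(v-c["cy"])/c["f"],-1]); return c["origin"]+r*(z-c["origin"][2])/r[2]
def crop(c,u0,u1,v0,v1,s,name):
    cv2.imwrite(f"pics/{name}.png",cv2.resize(c["color"][v0:v1,u0:u1,::-1],None,fx=s,fy=s,interpolation=cv2.INTER_CUBIC))
def blanks(c,P,lo=(0,0),hi=(640,400)):
    """dark brown, z ~40mm"""
    rgb=c["color"].astype(int); z=P[...,2]
    m=((rgb[...,0]<130)&(z>.03)&(z<.05)).astype(np.uint8)
    m[:lo[1]]=0;m[hi[1]:]=0;m[:,:lo[0]]=0;m[:,hi[0]:]=0
    n,l,s,ce=cv2.connectedComponentsWithStats(m,connectivity=4)
    for i in range(1,n):
        if s[i,4]<150: continue
        q=P[l==i]; r=cv2.minAreaRect((q[:,:2]*1000).astype(np.float32)); print(s[i],"rect",np.round(r[0],1),np.round(r[1],1),round(r[2],1),"z",np.median(q[:,2]).round(4))
E
python3 - <<'E'
from h import *
c=cam("top");P=cloud(c);crop(c,270,420,70,270,3,"top1")
blanks(c,P,(285,160),(400,260))
for n,u,v in[("bench",430,180),("board",330,245),("fence/cross",300,161),("cross",380,155),("head",338,147),("tape",232,268),("eraser",312,300),("pencil",408,301)]:print(n,P[v,u].round(4))
# edges of the head
z=P[...,2]; m=(z>.075)&(z<.092); m[:130]=0;m[180:]=0;m[:,:320]=0;m[:,360:]=0
print("head",cv2.minAreaRect((P[m][:,:2]*1000).astype(np.float32)),np.median(z[m]))
m=(z>.042)&(z<.055);m[:140]=0;m[185:]=0;m[:,:280]=0;m[:,400:]=0
print("cross",cv2.minAreaRect((P[m][:,:2]*1000).astype(np.float32)),np.median(z[m]),m.sum())
s=cam("side");crop(s,190,370,140,250,4,"side1")
E
```

```text
[366 180  22  50 840] rect [ 560.7 -129.5] [91.5 31.8] 3.8 z 0.0403
[331 183  27  59 971] rect [547.5 -68.7] [107.8  31.4] 8.8 z 0.0405
[302 188  25  55 861] rect [541.6 -13. ] [99.5 30.7] 9.1 z 0.0405
bench [ 0.61   -0.2412 -0.0018]
board [ 0.486  -0.0419  0.0112]
fence/cross [0.6431 0.0117 0.0484]
cross [ 0.652  -0.1382  0.047 ]
head [ 0.661  -0.0584  0.0826]
tape [0.4454 0.1477 0.0015]
eraser [ 0.3823 -0.0057  0.0114]
pencil [ 0.3764 -0.1892  0.0053]
head ((649.7978515625, -55.84044647216797), (34.706687927246094, 42.944305419921875), 7.752572059631348) 0.08274795672193769
cross ((640.7889404296875, -58.555137634277344), (204.75428771972656, 83.63105773925781), 89.1767349243164) 0.04705002899105276 1404
```

View pics/top1.png

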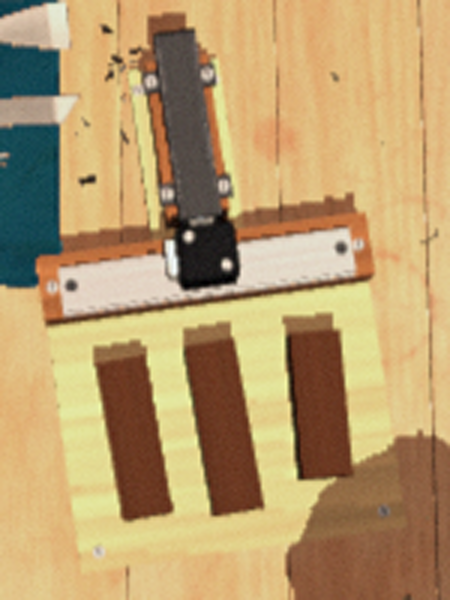

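The crop shows the fence's near edge running from (45,320) to (372,275). The blanks from left to right are mid, long and short, with ends about 30 mm short of the fence. The button is on the left of the head at (170,258). I'll refine the yaw and then push with the closed fingers' 20 mm side.

```bash
cat >> h.py <<'E'
def plate(c,P,lo,hi):
    rgb=c["color"].astype(int); z=P[...,2]
    m=((rgb.min(-1)>150)&(z>.042)&(z<.053)).astype(np.uint8)
    m[:lo[1]]=0;m[hi[1]:]=0;m[:,:lo[0]]=0;m[:,hi[0]:]=0
    q=P[m>0]; r=cv2.minAreaRect((q[:,:2]*1000).astype(np.float32)); return r,m.sum()
E
python3 - <<'E'
from h import *
c=cam("top");P=cloud(c)
print(plate(c,P,(280,130),(410,190)))
psi=np.radians(7.8); 
ex=np.array([np.cos(psi),np.sin(psi)]);ey=np.array([-ex[1],ex[0]])
J=np.array([.6295,-.0621])
z=P[...,2]; m=(z>.025)&(z<.045); m[:140]=0;m[185:]=0;m[:,:275]=0;m[:,:410]&=True;m[:,410:]=0
q=(P[m][:,:2]-J)@np.c_[ex,ey]; print("fence jig x",np.percentile(q[:,0],[1,10,50,90])); print(np.percentile(q[:,1],[.5,99.5]))
# near edge of fence: min x in y bins
for b in range(-90,91,30):
    k=abs(q[:,1]*1000-b)<8
    if k.sum()>3: print(b,np.percentile(q[k,0],3).round(4))
for yaw in(psi+np.pi/2,psi-np.pi/2,psi,psi+np.pi):
    for p in(J-.16*ex+.06*ey,J-.12*ex-.0575*ey,J+.021*ex):
        print(round(yaw,2),np.round(solver.solve_ik([*p,.14],[np.pi,0,yaw]),2))
E
```

```text
(((663.7682495117188, -57.058677673339844), (69.0594253540039, 195.30703735351562), 7.022401809692383), np.uint64(1201))
fence jig x [-0.0398521  -0.02812678  0.01937354  0.0380433 ]
[-0.10467919  0.10433957]
-90 -0.0012
-60 -0.0399
-30 -0.0007
0 -0.0311
30 0.0001
60 0.0005
90 0.0009
1.71 [ 0.43  0.49 -0.54  2.14  0.42  0.62 -0.27]
1.71 [ 0.6   0.58 -0.51  1.97  0.42  0.7  -0.04]
1.71 [ 0.46  0.76 -0.61  1.67  0.54  0.89 -0.23]
-1.43 [-0.87  0.7   1.11  2.21 -0.92  0.82 -2.15]
-1.43 [ 0.08  0.51  0.14  2.   -0.11  0.64 -2.71]
-1.43 [-0.06  0.66  0.13  1.71 -0.12  0.78 -2.87]
0.14 [ 0.26  0.45 -0.33  2.15  0.25  0.59 -1.69]
0.14 [ 0.38  0.52 -0.23  1.98  0.19  0.66 -1.41]
0.14 [ 0.2   0.68 -0.23  1.69  0.2   0.8  -1.55]
3.28 [ 0.57  0.54 -0.71  2.13  0.56  0.67  1.18]
3.28 [ 0.69  0.61 -0.63  1.96  0.52  0.74  1.45]
3.28 [ 0.52  0.79 -0.7   1.66  0.62  0.92  1.29]
```

```bash
cat >> h.py <<'E'
psi=np.radians(7.2); ex=np.array([np.cos(psi),np.sin(psi)]);ey=np.array([-ex[1],ex[0]])
J=np.array([.6295,-.0621])
def w(x,y,z): return [*(J+x*ex+y*ey),z]
E
python3 - <<'E'
from h import *
B={"mid":(.5416,-.013,.100),"long":(.5475,-.0687,.108),"short":(.5607,-.1295,.092)}
eoat.grasp()
o=[np.pi,0,psi+np.pi/2]
for i,(n,(x,y,L)) in enumerate(B.items()):
    d=np.array([x,y])-J; jx,jy=d@ex,d@ey
    x0=jx-L/2-.018-.012
    print(n,"jig",round(jx,4),round(jy,4),"gap",round(-(jx+L/2),4))
    arm.move_pose(w(x0,jy,.16),o) if i else (arm.move_pose(w(x0,jy,.25),o),arm.move_linear(w(x0,jy,.16)))
    arm.move_linear(w(x0,jy,.112))
    hit=arm.move_linear(w(-L-.018-.012,jy,.112),feed=.06,until_force=15) # fast part, short of fence
    hit2=arm.move_linear(w(-L-.018+.006,jy,.112),feed=.02,until_force=10)
    s=observe(); e=np.array(s["position"][:2])-J
    print(hit,hit2,"tcp jig",(e@ex).round(4),(e@ey).round(4),"end face if 18:",(e@ex+.018+L).round(4),"F",s["contact_force"].round(1),s["time_s"])
    arm.move_linear(w(-L-.018-.020,jy,.112)); arm.move_linear(w(-L-.018-.020,jy,.16))
E
```

```text
mid jig -0.0811 0.0597 gap 0.0311
False True tcp jig -0.1149 0.0597 end face if 18: 0.0031 F [ 0.3 -0.2  0.4] 6.5583
long jig -0.0822 0.0037 gap 0.0282
False True tcp jig -0.123 0.0037 end face if 18: 0.003 F [ 0.9 -0.4 -1.1] 9.5667
short jig -0.0767 -0.0582 gap 0.0307
False True tcp jig -0.1071 -0.0581 end face if 18: 0.0029 F [ 0.7 -0.4  0.2] 12.6083
```

Run:
```python
from h import *
arm.move_linear(w(-.06,-.30,.22),feed=.25); eoat.open_jaws()
c=cam("top");P=cloud(c);blanks(c,P,(285,150),(400,260)); crop(c,275,410,130,250,5,"top2"); 
s=cam("side");crop(s,240,370,140,250,5,"side2");print(observe()["time_s"])
```

```text
[360 164  25  50 823] rect [ 590.5 -122.5] [92.  31.9] 7.1 z 0.0404
[331 168  24  59 957] rect [574.9 -67. ] [106.9  31.4] 7.0 z 0.0404
[301 173  24  54 843] rect [571.8 -10.4] [98.3 30.6] 7.2 z 0.0404
16.0333
```

View pics/top2.png

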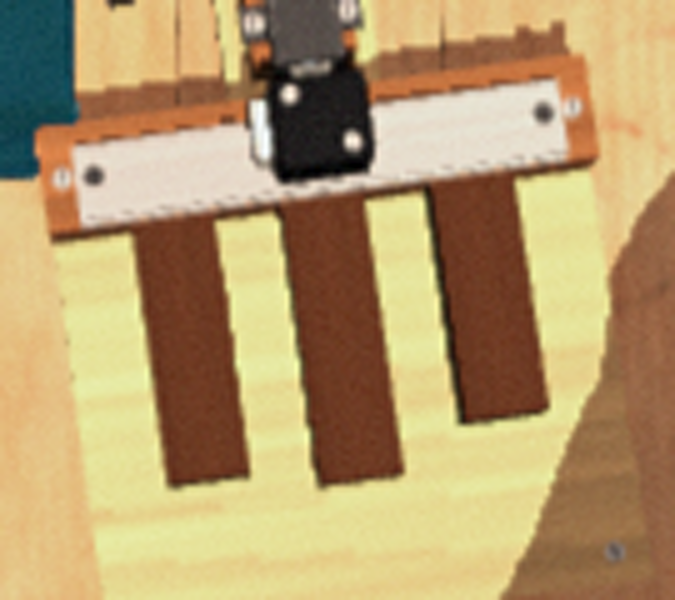

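View pics/side2.png

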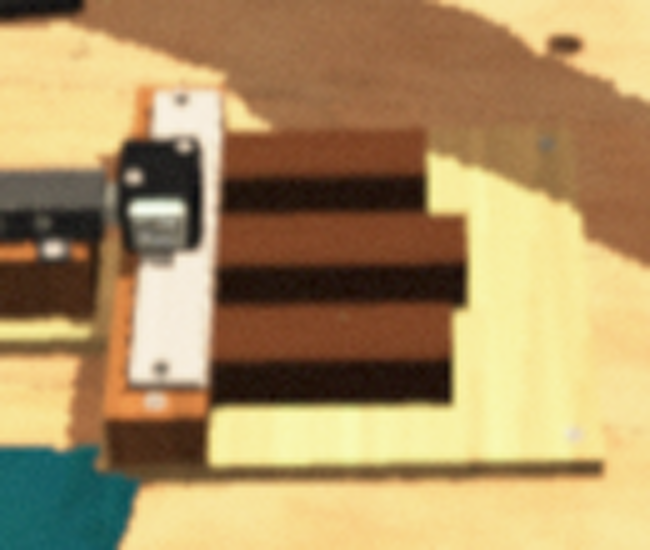

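The blanks all lie flush at the fence with 7.0–7.2° yaw, the same as the fence: there is no gap at the plate edge and the near ends sit at the expected places. Next is the grip on the head.

Run:
```python
from h import *
o=[np.pi,0,psi]
arm.move_pose(w(.021,.0005,.24),o)
print("descend hit",arm.move_linear(w(.021,.0005,.141),feed=.1,until_force=10))
a=observe();print(a["contact_force"].round(1),a["position"].round(4))
eoat.grasp();arm.pause(.3)
s=observe();F=s["contact_force"]-a["contact_force"];print(s["finger_gap"],"F jig",(F[:2]@ex).round(1),(F[:2]@ey).round(1),F[2].round(1),"M",(s["ft_torque"]-a["ft_torque"]).round(2),s["position"].round(4),s["time_s"])
c=cam("side");crop(c,220,350,110,220,5,"side3")
```

```text
descend hit False
[ 0.2 -0.6 -0.5] [ 0.6508 -0.059   0.1418]
0.036398775521703654 F jig 0.6 -3.2 -0.3 M [-0.57 -0.2  -0.02] [ 0.6504 -0.0598  0.141 ] 19.9833
```

View pics/side3.png

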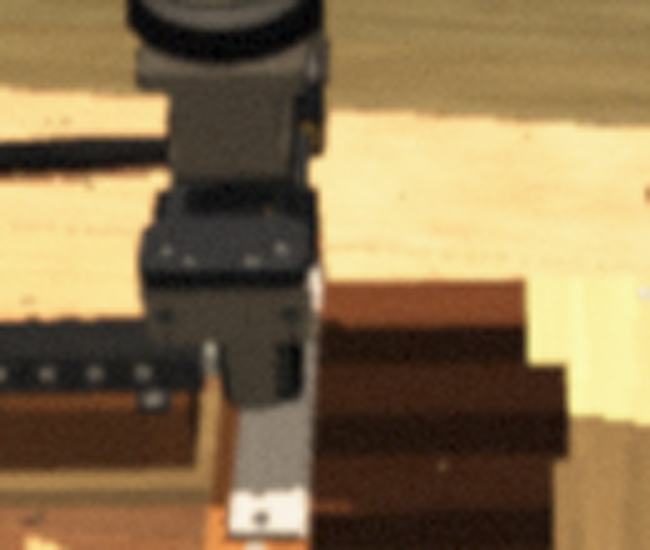

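The fingers hold the head with the button fully in (gap 36.4 mm) and only a small side load. I'll draw it out now.

Run:
```python
from h import *
p0=observe()["position"].copy(); q=np.radians(7.15); e=np.array([np.cos(q),np.sin(q)])
for d in(.03,.07):
    print(arm.move_linear([*(p0[:2]-d*e),p0[2]],feed=.03,until_force=25)); arm.pause(.3)
    s=observe();F=s["contact_force"];print("out",((p0-s["position"])[:2]@e).round(4),"gap",s["finger_gap"].round(4),"F jig",(F[:2]@ex).round(1),(F[:2]@ey).round(1),F[2].round(1),s["time_s"])
c=cam("side");crop(c,220,350,120,225,6,"side4");P=cloud(c)
t=cam("top");crop(t,290,390,60,220,4,"top4")
```

```text
FalseTraceback (most recent call last):
  File "<stdin>", line 5, in <module>
AttributeError: 'float' object has no attribute 'round'
```

Run:
```python
from h import *
p0=np.array([.6504,-.0598,.141]); q=np.radians(7.15); e=np.array([np.cos(q),np.sin(q)])
def rep():
    s=observe();F=s["contact_force"];print("out",((p0-s["position"])[:2]@e).round(4),"gap",round(s["finger_gap"],4),"F jig",(F[:2]@ex).round(1),(F[:2]@ey).round(1),F[2].round(1),s["time_s"],s["position"].round(4))
rep()
print(arm.move_linear([*(p0[:2]-.07*e),p0[2]],feed=.03,until_force=25)); arm.pause(.3); rep()
c=cam("side");crop(c,220,350,120,220,6,"side4")
t=cam("top");crop(t,290,390,60,210,4,"top4")
```

```text
out 0.0303 gap 0.0364 F jig -1.8 -4.2 -0.1 21.4833 [ 0.6203 -0.0636  0.141 ]
False
out 0.0699 gap 0.0367 F jig 1.6 -5.1 -4.5 23.2667 [ 0.581  -0.0685  0.1409]
```

View pics/side4.png

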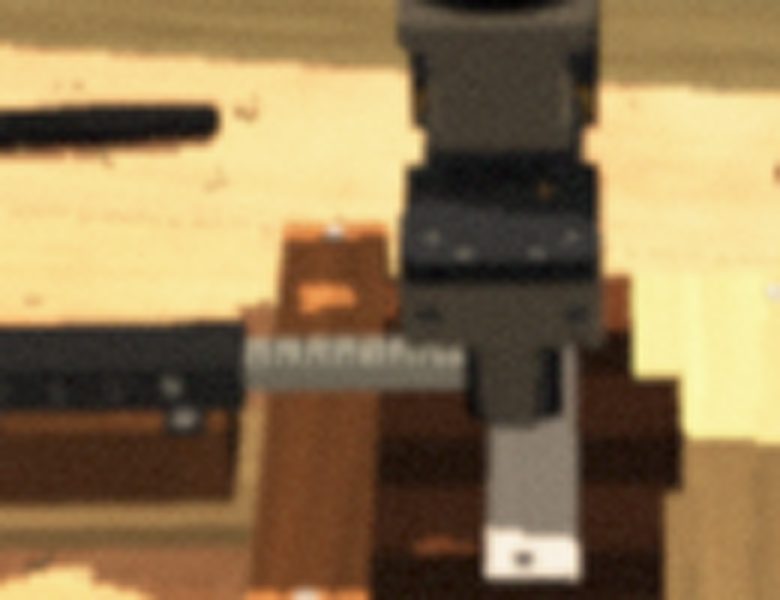

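View pics/top4.png

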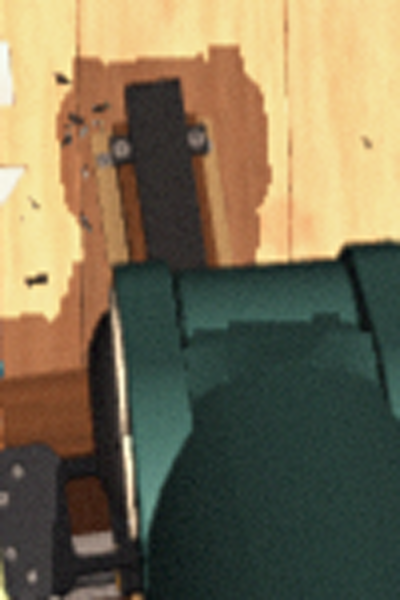

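The side view shows the arm out, with the crosshead at (485–580, 345–580) over the blanks and the blanks still flush. The scale's lines run from (250,350) to (465,355) but are too coarse to read exactly. I'll check the travel independently from the crosshead's visible end and enlarge the scale.

Run:
```python
from h import *
old=cv2.imread("pics/side0.png")[:,:,::-1].copy(); c=cam("side"); q=np.radians(7.15);e=np.array([np.cos(q),np.sin(q)])
def edges(im,rows,u0,u1):
    out=[]
    for v in rows:
        g=np.diff(im[v,u0:u1].astype(float).min(-1)); 
        r=[]
        for s in(1,-1):
            k=np.argmax(s*g); a=np.clip(s*g[max(k-2,0):k+3],0,None); r.append(u0+.5+(np.arange(max(k-2,0),max(k-2,0)+len(a))*a).sum()/a.sum())
        out.append([*onz(c,r[0],v,.047)[:2],*onz(c,r[1],v,.047)[:2]])
    return np.median([[ (np.array(o[:2])-J)@e,(np.array(o[2:])-J)@e] for o in out],0)
rows=range(209,215)
a=edges(old,rows,258,292);b=edges(c["color"],rows,292,325);print("home edges jig x",a.round(4),"now",b.round(4),"travel",(a-b).round(4))
crop(c,255,305,168,192,16,"side5");s=observe();print(s["finger_gap"],s["time_s"])
```

```text
home edges jig x [0.0313 0.0016] now [-0.0386 -0.0696] travel [0.0699 0.0712]
0.036494127291916624 23.4167
```

View pics/side5.png

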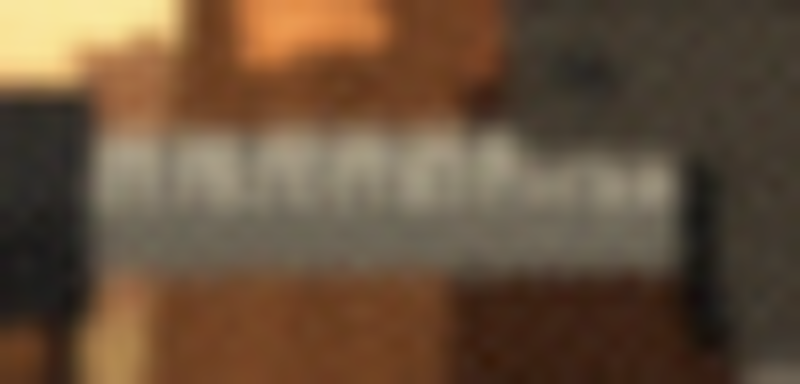

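Run:
```python
from h import *
s=observe();print(s["finger_gap"],s["position"],s["contact_force"].round(1),s["time_s"]);sign_off()
```

```text
0.036494127291916624 [ 0.58094949 -0.06849256  0.1409487 ] [ 1.9 -5.2 -4.7] 23.4167
the job is handed in; nothing more can be done
```

The blanks are home and the arm is drawn out to 70 mm, as near as I can measure. I handed in at 23.4 s with the gripper still holding the head and the button squeezed in.

- **Blanks:** I pushed all three home one at a time. Afterwards the camera put their yaw at 7.0–7.2°, the same as the fence, and I could see no gap at the fence. I did not measure them again after the draw; a side view then still showed them in place, partly hidden by the gripper.
- **Button:** The jaw gap was 36.4–36.7 mm in every reading from the squeeze to the end, against 37 mm with the button fully pressed. The side load at the end was about 5 N.
- **Scale reading:** The robot's own position gives 69.9 mm of travel. The camera check on the crosshead's two edges gave 69.9 and 71.2 mm, so they differ by about 1 mm; I kept the robot's figure. The scale lines were too blurred in the pictures to read 70 directly.
- **Pencil, eraser and tape roll:** I never moved the arm near them, but I did not take a closing picture of them.

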